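# Press a dowelled cap home with a bench toggle clamp

## Robot

A 6-joint arm with a two-finger parallel gripper is mounted at the origin on the work surface. World frame = base frame: x ahead of the robot, y to its left, z up, the work surface at z = 0. Lengths are in m, angles in degrees, forces in N, time in s.
With the tool pointing down it reaches from about 0.35 to 0.775 m from the base axis. Payload 5.5 kg.
Tool frame: the origin (TCP) lies on the front face of the gripper's body, between the roots of the fingers; the fingertips stand 73 mm ahead of it and the grasp point (between the pads) lies 54 mm ahead of it; z points along the fingers, y is the line along which they close (so a half turn about z gives the same grasp; the last joint's range is limited). The gripper opens to 85 mm and grips with 20 to 120 N. Pads are 22 mm wide; open, the fingers measure 114 mm over their backs; the gripper's body (76 mm by 85 mm) begins 54 mm behind the grasp point. The pads swing forward as they close: fully open they stand 13 mm farther back than shut.
Start: joints at [-71.826, 17.945, 2.641, 74.691, 0, 82.002], TCP at [0.254, -0.516, 0.304] pointing down, gripper open.
Joint ranges: [-158.12, 158.12], [-49.38, 96.58], [-58.88, 72.47], [-126.05, 133.96], [-84.25, 85.87], [-180, 180]. Speed limits (degrees/s): [147.25, 147.25, 180, 180, 180, 180].

## Interface

Orientations are given as [roll, pitch, yaw] about the fixed x, y, z axes, in that order (R = Rz(yaw) Ry(pitch) Rx(roll)).
In Python, from station import arm, optics, nets gives the robot as it stands.
- The arm moves only by the shell command python3 -m inch 'ROWS'. ROWS is JSON, one flat list of numbers, 5 for each row, row after row: the shift along the tool's x, y, z in cm, then the turn about the tool's z in degrees, then the opening, from 0 (shut) to 1 (fully open). A call has 1 to 5 rows; each row is the pose to reach, as a shift and turn from the pose commanded when the call began, along the tool's axes at that moment; what a row does not reach only later rows make up. A row lasts 1/12 s, in which the tool goes at most 41.7 mm and 7.16 degrees, less where a joint would pass 70% of its speed; a pose out of reach is approached as far as the arm can. A call with a gripper value outside its range is refused whole. The fingers move at their own pace and stop on an object; the grip force is fixed at half the most. Time passes only in rows, so rows that repeat a pose let the fingers close. It gives the time, the measured TCP pose, the force, the opening and the grip force at its end, in the units of the state.
- arm.get_state(): the state, without advancing time (a new reading comes with each control period).
- optics.get_image(name): name is "scene" or "top"; returns (picture, depth): 384x512x3 uint8, blue, green, red; 384x512 float32, m along the optical axis (not along the pixel's ray), 0 where there is no reading.
- optics.camera_model(name): a dict with "mtx" (3x3 intrinsics, pixels), "world_to_cam" (4x4, takes a point from world to camera coordinates). Camera axes: x right, y up, looking along -z (the intrinsics and any distortion apply to the point x, -y, -z); pixel columns grow to the right and rows downward; lengths in m; the calibration is good to about 2 mm. A picture is of the moment at which its call begins. camera_model takes no time and is no camera call.
- arm.job_done(): hands the job in; it is judged then, once.
Trained networks look in the newest picture that a camera, given by its name, has taken for a name from the list of things; names that differ only in an ending like _2 or _b are one class to them, and where a whole thing is asked for, a point or a joint stands for the part that bears it (a point fixed in the world has none). Each returns a list of dicts, best first, with "p" (0 to 1); they miss things now and then, are a little off and sometimes report something else, mostly with a low value. They report only what shows in the picture. A call takes as long as a camera call. They do not tell look-alikes from the thing itself.
- nets.search_frame(thing, camera): "box" ([centre column, centre row, width, height] in pixels, round what is visible of it).
- nets.outline_of(thing, camera): "region" (384x512 bool, what is visible of it) and "box" ([centre column, centre row, width, height] in pixels, round what is visible of it).
The state is a dict: "t": time; "qpos": joint angles; "joint_velocities": joint speeds; "joint_torque": joint torques, N m; "position": TCP position; "tcp_rot": TCP orientation; "ft_force": force on the tool from outside, world axes, zero at the start; "moment": the same for the moment, N m; "width": finger opening in m; "gripper_force": force on a finger pad.
Only numpy, scipy, OpenCV 4.12 (cv2) and the standard library are available. Lean on these libraries where they do the work, as an engineer would, in place of code of your own. Each camera call takes 0.05 s, during which the arm holds its last target. There are 200 camera calls.

## Task

In one of the two plywood jigs a small wooden cap stands a little proud on its dowels. Swing that jig's toggle clamp over onto the cap and press until the cap is fully home on its rail, pressing with the clamp and not with the gripper on the cap itself; then swing the clamp all the way back open, leaving the work in its nest. Leave the clamp of the empty jig alone.

Things in the scene. Friction and masses are not known exactly. Their poses are not given: they have to be found in the camera images.
- jig: Loaded jig, fixed on the bench: plywood board 260 (x) x 150 x 18 mm. Origin: centre of its underside; z up, x from handle end to work; yaw within 23 degrees. Clamp pivot at (-45, 0, 85) mm, axis along y, in a steel bracket. Nest centred at (45, 0) mm, fences 14 mm above the board, holds a loose wooden rail 36 x 120 (y) x 18 mm, its top 36 mm above the bench, 2 mm free all round.
- clamp (a joint): Loaded jig's clamp angle, rad: 0 closed (arm level over the work, top face 93 mm above the bench), grows as it swings up and back to the open stop at 1.75 (start), arm 10 degrees back past upright. Over centre at about 0.8: its weight carries it shut below that, open above (about 1 N at 100 mm). Falling shut it only rests on the proud cap; about 10 N in all at the pad drives the cap home.
- clamp_tip (a point): End of that clamp's steel arm, on its centreline, 105 mm from the pivot. Arm 12 mm wide (y), 16 deep; 90 mm out a rubber pad faces the work, 25 mm off the centreline, and a nut 13 mm off it on the back. Rigid with the arm, 97 degrees back from it, is the handle: red grip 22 mm thick, 50 to 130 mm from the pivot; closed it stands 216 mm high, open it points to -x, 17 degrees below level.
- cap: Pale wooden block 36 (x) x 60 (y) x 24 mm on two dowels in the middle of the rail's top, under the closed clamp's pad. Origin: centre of its underside, z up. Starts 8 to 12 mm above the rail (origin 44 to 48 mm above the bench); home it sits on the rail, origin 36 mm and top 60 mm up. Slides only up and down, a tight fit that stays where it is pushed.
- spare_tip (a point): Bystander: end of the arm, on its centreline, of the same clamp on a second, identical but empty jig. That clamp stands open. The jigs stand side by side, loaded one left or right, centres at least 250 mm apart.
Things that resemble listed ones, but are neither listed nor needed, are in the scene too. What is shaped like the part that bears cap but yellow is not meant.

How it is judged:
By the outcome, as a careful person would: the job done as asked, in the order asked, and still so for the second after the job is handed in, with the robot touching nothing.
It also fails if it takes over 45 s, if anything falls off the work surface, if the arm or the gripper's body presses on something with over 40 N, if the wrist force passes 120 N, or if a joint passes its speed limit or range.

## Working session

There is one attempt and no reset: what is moved stays moved. The work goes in short steps, Python scripts to look and compute and a shell command to move; the robot and the scene stay as the last step left them, time stands still between calls to the robot, and variables do not carry over. Pictures are saved under pics/ and viewed, at most 10 in all, crops included, and the job is handed in when it is done.

```bash
mkdir -p pics; cat > h.py <<'E'
import numpy as np,cv2
from station import arm,optics,nets
def cloud(name,depth):
    m=optics.camera_model(name);K=np.array(m["mtx"]);T=np.linalg.inv(np.array(m["world_to_cam"]))
    v,u=np.mgrid[:384,:512]
    x=(u-K[0,2])/K[0,0]*depth;y=(v-K[1,2])/K[1,1]*depth
    P=np.stack([x,-y,-depth,np.ones_like(x)],-1)@T.T
    P=P[...,:3];P[depth==0]=np.nan
    return P
E
python3 - <<'E'
from h import *
out=[]
for n in("scene","top"):
    im,d=optics.get_image(n);cv2.imwrite(f"pics/{n}0.png",im);np.savez(f"{n}0.npz",im=im,d=d)
    P=cloud(n,d); print(n,{k:np.round(v,2).tolist() for k,v in optics.camera_model(n).items() if k in("mtx","world_to_cam")})
    for t in("jig","clamp","cap","clamp_tip","spare_tip"):
        for r in nets.outline_of(t,n):
            R=r["region"]; print(n,t,round(r["p"],2),np.round(r["box"]).tolist(),np.round(np.nanmedian(P[R],0),3).tolist(),"med bgr",np.median(im[R],0))
    out.append(im)
cv2.imwrite("pics/both.png",cv2.resize(np.vstack(out),(448,672))) 
print(arm.get_state())
E
```

```text
scene {'mtx': [[410.95, 0.0, 254.83], [0.0, 410.95, 195.65], [0.0, 0.0, 1.0]], 'world_to_cam': [[-0.0, 1.0, -0.01, 0.07], [-0.76, 0.01, 0.65, 0.39], [0.65, 0.01, 0.76, -1.29], [0.0, 0.0, 0.0, 1.0]]}
scene jig 0.82 [216.0, 210.0, 75.0, 144.0] [0.587, -0.159, 0.019] med bgr [110. 170. 198.]
scene clamp 0.85 [209.0, 165.0, 17.0, 54.0] [0.547, -0.163, 0.133] med bgr [70. 72. 78.]
scene cap 0.92 [104.0, 274.0, 41.0, 34.0] [0.737, -0.354, 0.041] med bgr [  0. 184. 219.]
scene cap 0.84 [132.0, 167.0, 32.0, 22.0] [0.442, -0.357, 0.041] med bgr [  0.  97. 117.]
scene cap 0.58 [214.0, 225.0, 25.0, 24.0] [0.645, -0.153, 0.071] med bgr [ 92. 148. 196.]
scene clamp_tip 0.68 [208.0, 165.0, 12.0, 53.0] [0.547, -0.163, 0.134] med bgr [71. 73. 78.]
scene spare_tip 0.64 [353.0, 176.0, 44.0, 51.0] [0.572, 0.136, 0.108] med bgr [61.  62.  83.5]
top {'mtx': [[359.08, 0.0, 255.33], [0.0, 359.08, 190.39], [0.0, 0.0, 1.0]], 'world_to_cam': [[-0.02, -1.0, 0.01, -0.05], [0.98, -0.02, 0.2, -0.59], [-0.2, 0.01, 0.98, -0.69], [0.0, 0.0, 0.0, 1.0]]}
top jig 0.93 [298.0, 204.0, 86.0, 138.0] [0.557, -0.158, 0.018] 
[... 553 characters left out ...]
 [ 36.  40. 148.]
{'t': 0.6, 'qpos': array([-7.18239803e+01,  1.79420900e+01,  2.64529942e+00,  7.46914191e+01,
        5.97788588e-05,  8.20010485e+01]), 'joint_velocities': array([-0.07653267, -0.06741049,  0.09050565, -0.04130836, -0.02998607,
        0.03307773]), 'joint_torque': array([-8.03465609e-04, -4.80151033e+01,  2.98664081e+01,  3.45408707e-04,
       -1.20696977e-04,  5.65750220e-07]), 'position': array([ 0.25364525, -0.51609346,  0.30398083]), 'tcp_rot': array([1.79988316e+02, 1.58148258e-03, 2.61749711e+01]), 'ft_force': array([ 0.3426055 ,  0.69846672, -0.75062105]), 'moment': array([-0.0411634 ,  0.00328787,  0.02205978]), 'gripper_force': 0.0, 'width': 0.08513704111994634}
```

View pics/scene0.png

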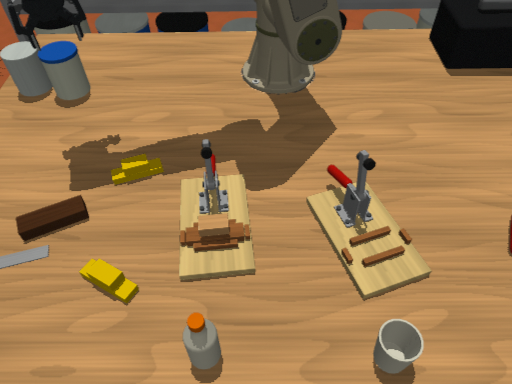

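View pics/top0.png

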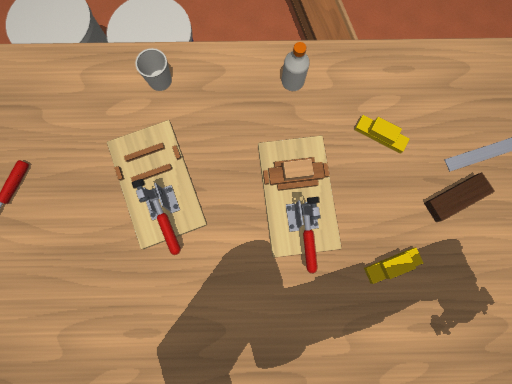

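Jigs: scene (216,210) is left-hand in the picture and holds a rail and a pale cap (214,225). The one at scene (365,235) has an empty nest, so it is the spare. The yellow blocks at (104,274) and (132,167) are look-alikes. The loaded one is at (216,210); next I fit its pose and confirm with a crop.

```bash
python3 - <<'E'
from h import *
z=np.load("top0.npz");P=cloud("top",z["d"]);s=np.load("scene0.npz");Q=cloud("scene",s["d"])
for nm,C in(("top",P),("scene",Q)):
    m=(abs(C[...,2]-.018)<.006)&(abs(C[...,1]+.16)<.11)&(abs(C[...,0]-.58)<.17)
    n,l,st,ce=cv2.connectedComponentsWithStats(m.astype(np.uint8)); k=1+np.argmax(st[1:,4])
    pts=C[m][:,:2].astype(np.float32); pts=C[l==k][:,:2].astype(np.float32)
    print(nm,cv2.minAreaRect(pts*1000),len(pts))
# height slices near arm and handle, cap
for nm,C in(("top",P),("scene",Q)):
    near=(abs(C[...,1]+.16)<.08)&(abs(C[...,0]-.55)<.2)
    for lo,hi in((.03,.05),(.05,.065),(.065,.09),(.12,.15),(.15,.175),(.175,.22)):
        q=C[near&(C[...,2]>lo)&(C[...,2]<hi)]
        if len(q):print(nm,lo,hi,len(q),np.round([q.min(0),np.median(q,0),q.max(0)],3).tolist())
im=np.hstack([cv2.resize(s["im"][120:290,165:265],(350,595)),cv2.resize(s["im"][120:300,300:435],(440,595))])
cv2.imwrite("pics/crop1.png",im)
E
```

```text
top ((590.1240234375, -159.44903564453125), (260.1301574707031, 150.56838989257812), 5.908323287963867) 5298
scene ((591.3807983398438, -159.03109741210938), (262.5947570800781, 150.1875457763672), 6.1375837326049805) 4575
top 0.03 0.05 844 [[0.422, -0.227, 0.03], [0.627, -0.149, 0.034], [0.67, -0.082, 0.05]]
top 0.05 0.065 250 [[0.421, -0.184, 0.05], [0.446, -0.169, 0.059], [0.644, -0.124, 0.065]]
top 0.065 0.09 944 [[0.443, -0.186, 0.065], [0.618, -0.164, 0.072], [0.654, -0.123, 0.09]]
top 0.12 0.15 25 [[0.529, -0.164, 0.121], [0.537, -0.159, 0.136], [0.546, -0.158, 0.149]]
top 0.15 0.175 30 [[0.515, -0.166, 0.151], [0.528, -0.16, 0.167], [0.539, -0.158, 0.175]]
top 0.175 0.22 200 [[0.516, -0.175, 0.175], [0.536, -0.164, 0.185], [0.554, -0.153, 0.192]]
scene 0.03 0.05 1032 [[0.516, -0.226, 0.03], [0.647, -0.152, 0.035], [0.673, -0.082, 0.05]]
scene 0.05 0.065 184 [[0.426, -0.182, 0.05], [0.652, -0.157, 0.058], [0.657, -0.123, 0.065]]
scene 0.065 0.09 636 [[0.453, -0.184, 0.065], [0.633, -0.158, 0.072], [0.657, -0.123, 0.09]]
scene 0.12 0.15 79 [[0.53, -0.17, 0.12], [0.545, -0.163, 0.136], [0.549, -0.158, 0.15]]
scene 0.15 0.175 43 [[0.517, -0.174, 0.151], [0.553, -0.163, 0.171], [0.558, -0.153, 0.175]]
scene 0.175 0.22 140 [[0.518, -0.172, 0.175], [0.548, -0.164, 0.185], [0.557, -0.153, 0.191]]
```

View pics/crop1.png

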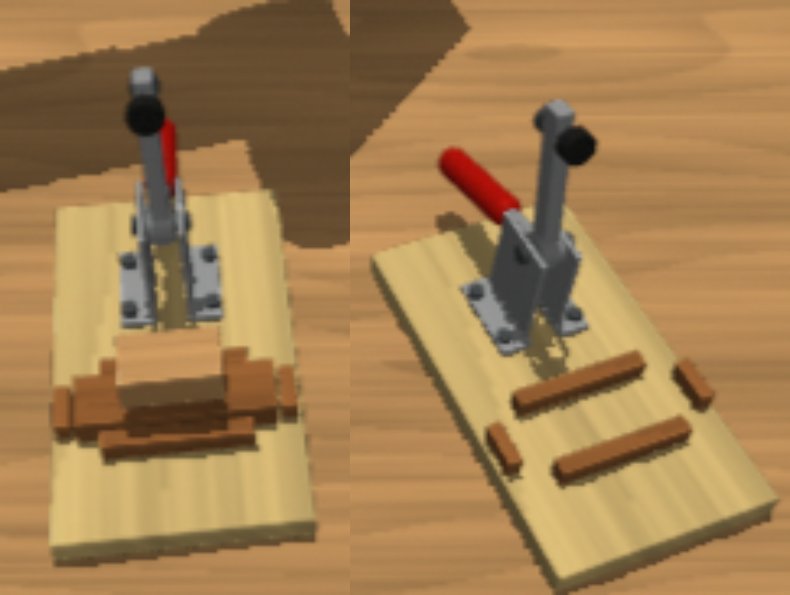

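Left crop: the loaded jig, with the pale cap standing proud on the rail. Right crop: the empty nest. Jig pose is (0.5905, -0.159), yaw +6°. I approach behind the upright arm with the fingers shut.

```bash
python3 -m inch '[3.5,-2.1,0,0,0, 7.1,-4.2,0,0,0, 10.7,-6.3,0,0,0, 14.2,-8.4,0,0,0, 17.8,-10.5,0,0,0]'; python3 -m inch '[3.5,-2.1,0,5,0, 7.1,-4.2,0,10,0, 10.7,-6.3,0,15,0, 14.2,-8.4,0,20.2,0, 17.8,-10.5,0,20.2,0]'
```

```text
t: 1.02
position: [0.3676, -0.3418, 0.304]
tcp_rot: [180.0, -0.0, 26.1]
ft_force: [1.4, 0.5, 0.8]
width: 0.0253
gripper_force: 0.0
t: 1.43
position: [0.4812, -0.1687, 0.3043]
tcp_rot: [180.0, -0.0, 5.7]
ft_force: [0.0, -0.8, 0.1]
width: -0.0004
gripper_force: 0.0
```

```bash
python3 -m inch '[0,0.2,4,0,0, 0,0.2,8,0,0, 1,0.2,8.1,0,0, 2,0.2,8.1,0,0, 3,0.2,8.1,0,0]'; python3 -m inch '[1.2,0,0,0,0, 2.4,0,0,0,0, 3.6,0,0,0,0, 4.8,0,0,0,0, 6,0,0,0,0]';  python3 - <<'E'
from h import *
im,d=optics.get_image("scene");cv2.imwrite("pics/s1.png",im[80:300,120:400])
E
```

```text
t: 1.85
position: [0.5124, -0.1702, 0.2249]
tcp_rot: [179.9, -0.1, 5.9]
ft_force: [-2.1, 0.4, 1.4]
width: -0.0002
gripper_force: 1.0
t: 2.27
position: [0.5734, -0.165, 0.2266]
tcp_rot: [179.8, -0.3, 5.9]
ft_force: [-1.9, -0.4, -1.2]
width: -0.0001
gripper_force: 1.0
```

View pics/s1.png

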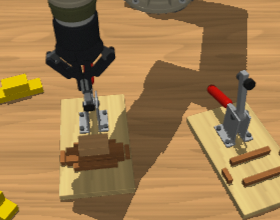

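The arm is leaning forward ahead of the fingers at crop (88,100), and the spare clamp is still open. Continue.

```bash
python3 -m inch '[1,0,0,0,0, 2,0,0,0,0, 3,0,0,0,0, 4,0,0,0,0, 4,0,0,0,0]'; python3 -m inch '[0,0,0,0,0, 0,0,0,0,0, 0,0,0,0,0, 0,0,0,0,0]'; python3 - <<'E'
from h import *
im,d=optics.get_image("scene");cv2.imwrite("pics/s2.png",cv2.resize(im[100:280,140:270],None,fx=3,fy=3))
P=cloud("scene",d)
c=np.array([.5905,-.159]);a=np.radians(6);R=np.array([[np.cos(a),-np.sin(a)],[np.sin(a),np.cos(a)]])
L=(P[...,:2]-c)@R
m=(abs(L[...,1])<.007)&(L[...,0]>-.04)&(L[...,0]<.08)&(P[...,2]>.06)&(P[...,2]<.2)
q=np.c_[L[m],P[m][:,2]]
for lo in np.arange(-.04,.08,.01):
    s=q[(q[:,0]>=lo)&(q[:,0]<lo+.01)]
    if len(s):print(round(lo,2),len(s),s[:,2].min().round(3),s[:,2].max().round(3))
E
```

```text
t: 2.73
position: [0.6138, -0.1604, 0.2261]
tcp_rot: [179.8, -0.4, 6.0]
ft_force: [0.3, 0.3, -0.3]
width: 0.0001
gripper_force: 0.0
t: 3.07
position: [0.6098, -0.1593, 0.2235]
tcp_rot: [180.0, -0.0, 5.9]
ft_force: [-0.5, -0.6, 0.1]
width: -0.0002
gripper_force: 0.0
-0.04 2 0.092 0.093
-0.03 2 0.093 0.098
-0.02 4 0.098 0.112
-0.01 5 0.116 0.12
0.0 8 0.11 0.189
0.01 20 0.138 0.2
0.02 93 0.069 0.198
0.03 119 0.068 0.199
0.04 107 0.07 0.147
0.05 57 0.07 0.137
0.06 33 0.061 0.074
```

View pics/s2.png

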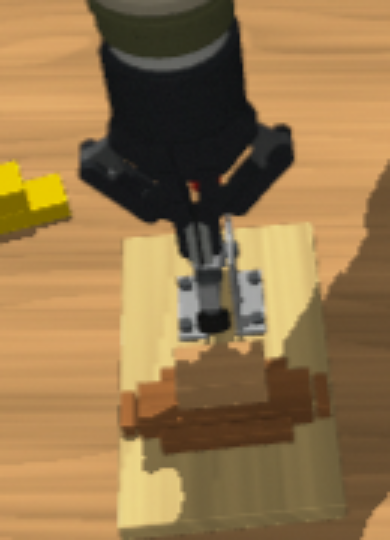

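The arm leans at about 40° and is still on the fingertips. I push on forward and down.

```bash
python3 -m inch '[0.7,0,0,0,0, 1.2,0,0.5,0,0, 1.2,0,1.3,0,0, 1.2,0,2,0,0, 1.2,0,2.7,0,0]'; python3 -m inch '[0,0,0.4,0,0, 0,0,0.8,0,0, 0,0,1.2,0,0, 0,0,1.4,0,0]';python3 - <<'E'
from h import *
im,d=optics.get_image("scene");cv2.imwrite("pics/s3.png",cv2.resize(im[100:280,140:270],None,fx=3,fy=3))
E
```

```text
t: 3.53
position: [0.6216, -0.1576, 0.1944]
tcp_rot: [-180.0, 0.1, 6.0]
ft_force: [-0.2, 0.3, 0.5]
width: -0.0003
gripper_force: 0.0
t: 3.87
position: [0.6221, -0.1578, 0.1823]
tcp_rot: [180.0, -0.0, 6.0]
ft_force: [-2.0, 0.8, 9.7]
width: 0.0001
gripper_force: 4.4
```

View pics/s3.png

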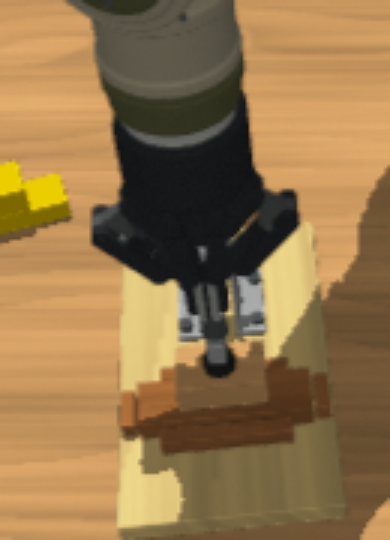

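The pad at crop (217,360) has reached the cap, with the fingers on the arm. Pressing down.

```bash
python3 -m inch '[0,0,0.3,0,0, 0,0,0.6,0,0, 0,0,0.8,0,0, 0,0,1,0,0]'; python3 -m inch '[0,0,0.2,0,0, 0,0,0.4,0,0, 0,0,0.5,0,0, 0,0,0.5,0,0]'
```

```text
t: 4.25
position: [0.6235, -0.1577, 0.1744]
tcp_rot: [179.9, -0.3, 6.0]
ft_force: [0.4, 3.3, 12.0]
width: -0.0001
gripper_force: 5.7
t: 4.58
position: [0.6241, -0.1576, 0.1708]
tcp_rot: [179.9, -0.4, 6.0]
ft_force: [0.2, 3.3, 15.7]
width: -0.0001
gripper_force: 7.2
```

```bash
python3 -m inch '[0,0,0.2,0,0, 0,0,0.4,0,0, 0,0,0.4,0,0, 0,0,0.4,0,0]'; python3 -m inch '[0,0,0.2,0,0, 0,0,0.3,0,0, 0,0,0.3,0,0]'
```

```text
t: 4.92
position: [0.6242, -0.1576, 0.1701]
tcp_rot: [179.8, -0.5, 6.0]
ft_force: [-7.2, 5.3, 30.4]
width: 0.0001
gripper_force: 15.4
t: 5.17
position: [0.6242, -0.1575, 0.1697]
tcp_rot: [179.8, -0.6, 6.0]
ft_force: [-12.8, 6.9, 44.1]
width: 0.0001
gripper_force: 21.8
```

```bash
python3 -m inch '[0,0,-1,0,0, 0,0,-4.5,0,0, 0,0,-8.5,0,0, 0,0,-8.5,0,0]'; python3 - <<'E'
from h import *
c=np.array([.5905,-.159]);a=np.radians(6);R=np.array([[np.cos(a),-np.sin(a)],[np.sin(a),np.cos(a)]])
im,d=optics.get_image("scene");cv2.imwrite("pics/s4.png",cv2.resize(im[100:280,140:270],None,fx=3,fy=3))
P=cloud("scene",d);L=(P[...,:2]-c)@R
m=(abs(L[...,1])<.026)&(abs(L[...,1])>.014)&(abs(L[...,0]-.045)<.014)
print("cap top z",np.percentile(P[m][:,2],[10,50,90]))
s=np.load("scene0.npz");P=cloud("scene",s["d"]);L=(P[...,:2]-c)@R
m=(abs(L[...,1])<.026)&(abs(L[...,1])>.014)&(abs(L[...,0]-.045)<.014)
print("before",np.percentile(P[m][:,2],[10,50,90]))
st=arm.get_state();print(st["position"],(st["position"][:2]-c)@R)
E
```

```text
t: 5.5
position: [0.6247, -0.1589, 0.2537]
tcp_rot: [179.7, -0.7, 6.0]
ft_force: [2.3, -0.9, 0.9]
width: 0.0001
gripper_force: 0.0
cap top z [0.06045469 0.28452518 0.44276047]
before [0.03658768 0.07169138 0.07300495]
[ 0.62425499 -0.15873058  0.25055305] [ 0.03359824 -0.00326042]
```

View pics/s4.png

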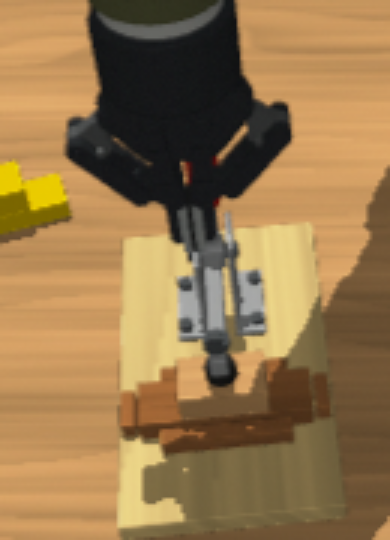

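The arm is level and the cap is seated (its visible top reads 60.5 mm). Now I push the red handle back.

```bash
python3 -m inch '[-3,-0.3,0,0,0, -5.7,-0.3,0,0,0, -6.7,-0.3,0,0,0, -7.7,-0.3,0,0,0, -8.7,-0.3,0,0,0]'; python3 -m inch '[-1,0,0,0,0, -2,0,0.2,0,0, -3,0,0.5,0,0, -4,0,0.9,0,0, -5,0,1.4,0,0]'; python3 -m inch '[-1,0,0.6,0,0, -2,0,1.2,0,0, -2.5,0,2,0,0, -2.5,0,2.8,0,0, -2.5,0,3.5,0,0]'
```

```text
t: 5.97
position: [0.5346, -0.1639, 0.2444]
tcp_rot: [-180.0, -0.0, 6.0]
ft_force: [1.9, 0.7, 0.2]
width: 0.0001
gripper_force: 0.6
t: 6.38
position: [0.485, -0.1694, 0.2309]
tcp_rot: [180.0, -0.0, 6.0]
ft_force: [0.3, 0.3, 0.0]
width: 0.0003
gripper_force: 0.3
t: 6.8
position: [0.4604, -0.1718, 0.1951]
tcp_rot: [180.0, 0.0, 6.0]
ft_force: [-0.0, 1.1, -0.8]
width: -0.0004
gripper_force: 0.0
```

```bash
python3 - <<'E'
from h import *
im,d=optics.get_image("scene");cv2.imwrite("pics/s5.png",cv2.resize(im[80:280,140:270],None,fx=3,fy=2.9))
E
```

```text
(no output)
```

View pics/s5.png

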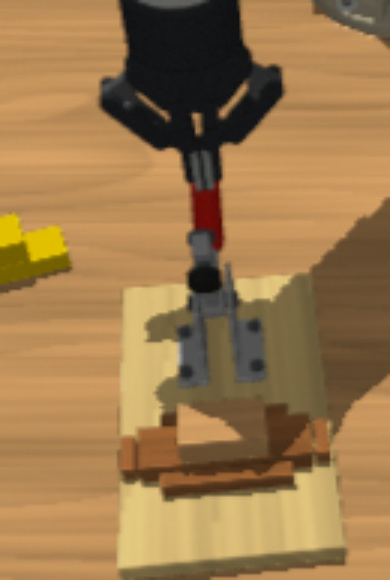

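```bash
python3 -m inch '[-0.7,0,0,0,0, -1.5,0,0,0,0, -1.5,0,0,0,0, -1.5,0,0,0,0, -1.5,0,0,0,0]';  python3 - <<'E'
from h import *
c=np.array([.5905,-.159]);a=np.radians(6);R=np.array([[np.cos(a),-np.sin(a)],[np.sin(a),np.cos(a)]])
im,d=optics.get_image("scene");cv2.imwrite("pics/s6.png",im)
def f(im,d):
    P=cloud("scene",d);L=(P[...,:2]-c)@R
    q=np.c_[L.reshape(-1,2),P[...,2].ravel()]
    m=(abs(q[:,1])<.025)&(abs(q[:,0]-.045)<.014)&(q[:,2]<.1); print("cap",np.percentile(q[m][:,2],[25,50,75]))
    col=im.reshape(-1,3).astype(int)
    r=(col[:,2]>90)&(col[:,1]<50)&(abs(q[:,1])<.02)&(q[:,0]<-.05)&(q[:,0]>-.25)
    print("red",r.sum(),np.round(np.median(q[r],0),3))
    m=(abs(q[:,1])<.012)&(q[:,0]>-.085)&(q[:,0]<.03)&(q[:,2]>.1)&(q[:,2]<.21)
    for lo in np.arange(.1,.2,.02):
        s=q[m&(q[:,2]>=lo)&(q[:,2]<lo+.02)]
        if len(s):print(round(lo,2),np.round(np.median(s,0),3))
f(im,d);s=np.load("scene0.npz");f(s["im"],s["d"])
E
```

```text
t: 7.27
position: [0.4458, -0.1735, 0.1963]
tcp_rot: [180.0, -0.1, 6.0]
ft_force: [0.3, -0.3, 0.8]
width: 0.0
gripper_force: 0.0
cap [0.05929505 0.06018028 0.0609022 ]
red 26 [-0.142  0.007  0.064]
0.1 [-0.042  0.     0.109]
0.12 [-0.045  0.     0.128]
0.14 [-0.048  0.001  0.147]
0.16 [-0.036  0.001  0.175]
0.18 [-0.046  0.     0.186]
cap [0.07049939 0.07169138 0.07244607]
red 69 [-0.125  0.007  0.069]
0.1 [-0.041  0.     0.111]
0.12 [-0.045  0.     0.13 ]
0.14 [-0.048  0.001  0.147]
0.16 [-0.036  0.002  0.174]
0.18 [-0.046 -0.     0.186]
```

The clamp is back at its initial profile and the cap top is at 60.2 mm. Retreat and make one last check.

```bash
python3 -m inch '[0,0,-4,0,0, 0,0,-8,0,0, -2,3,-11,0,0, -4,6,-11,0,0, -6,9,-11,0,0]'; python3 -m inch '[0,0,0,0,0, 0,0,0,0,0, 0,0,0,0,0]'; python3 - <<'E'
from h import *
im,d=optics.get_image("scene");cv2.imwrite("pics/s7.png",im)
E
```

```text
t: 7.73
position: [0.3961, -0.2707, 0.3092]
tcp_rot: [179.7, -0.2, 6.1]
ft_force: [1.4, -1.0, -0.7]
width: 0.0002
gripper_force: 0.0
t: 7.98
position: [0.3952, -0.2689, 0.3058]
tcp_rot: [-180.0, -0.0, 5.9]
ft_force: [0.0, -0.0, -1.5]
width: 0.0003
gripper_force: 0.0
```

View pics/s7.png

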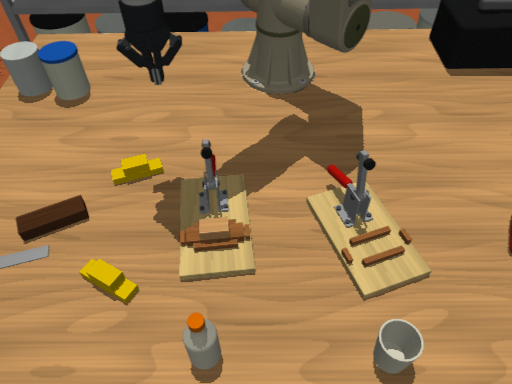

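The loaded clamp at (208,165) is fully open and the cap at (214,230) is seated on its rail. The spare clamp at (360,185) is untouched, and the robot is clear of everything.

```bash
python3 -c "
from station import arm
print(arm.job_done())"
```

```text
the job is handed in; nothing more can be done
None
```

The clamp pressed the cap fully home (top at about 60 mm, down from 72 mm) and was swung back to its open stop; the work is still in its nest, the empty jig's clamp was left alone, and the job was handed in at about 8 s of the 45 s. The highest wrist force I read was about 46 N, while the fingertips pressed on the clamp arm; I couldn't tell whether the judge's 40 N arm-and-gripper-body limit counts the fingers.

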